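# Clear the measuring plate and take the slab's temperature

### The job

Drop the chocolate log that lies on the round brass plate of the marble slab into the steel reject box. Then draw the contact thermometer out of its wooden block and hold it upright, its sprung foot on the middle of the round plate, pressed down lightly so that the foot is pushed in about half way; finish while holding it still there, without letting go. Leave the chocolate cup on the square plate and the other things round about where they are.

Things in the scene. Friction and masses are not known exactly. Their poses are not given: they have to be found in the camera images.
- slab: fixed white marble slab lying on the counter, 130 (x) x 260 (y) x 20 mm high; origin at the centre of its underside. A round and a square brass plate are set on it, 75 mm to either side of its middle along its y; which is on which side varies
- round_plate: the measuring plate: fixed round brass disc, 46 mm across, 2 mm thick, with engraved rings and a centre dot, on top of the slab; origin at the centre of its underside, so its top is 2 mm above the origin (22 mm above the counter)
- square_plate: fixed square brass plate, 46 x 46 x 2 mm, a screw in each corner, on top of the slab; origin at the centre of its underside; not to be measured on
- reject_log: loose brown chocolate log, flat underside and rounded top, 19 (x) x 42 (y, its length) x 16 mm high, 13 g, lying on the round plate; origin at the centre of its underside
- good_cup: loose fluted chocolate cup with cream filling, 37 mm across, 28 mm high, standing on the square plate; origin at the centre of its underside; leave it
- reject_box: fixed open-topped steel box, 130 (x) x 160 (y) x 50 mm high, walls and floor 3 mm, rolled rim 6 mm thick (top at 53 mm); origin at the centre of its underside
- stand: fixed wooden block, 60 x 60 mm, 85 mm high, with a 19 mm square hole straight down through its middle that holds the thermometer's stem; origin at the centre of its underside
- probe: loose contact thermometer, 0.1 kg, upright in the block, handle resting on its top. Grey handle 32 (x) x 24 (y) mm, 80 mm long, small dark display on its -x side; grip it across the 24 mm. Origin at the centre of the handle's lower end, z up the handle. Below, a 10 mm thick stem and the sprung foot reach 72 mm down (unpressed): lift it at least 75 mm to clear the block
- probe_tip (a point): centre of the flat lower face of the thermometer's sprung foot (a copper disc 14 mm across, 4 mm thick), 72 mm below probe's origin while not pressed; moves up with the foot when it is pressed
- probe_foot (a joint): travel of the sprung foot up into the stem: 0 not pressed, 0.010 m pushed fully in; it begins to give at about 0.9 N and takes 0.3 N more per mm (about 2.4 N half way, 3.9 N at the stop)
- bell: loose counter bell, steel dome on a black base, 80 mm across, 60 mm high, to the right of the slab; origin at the centre of its underside; leave it
- brush: loose wooden counter brush, 26 x 131 x 30 mm, between the reject box and the counter's front edge; origin at the centre of its underside; leave it
- jar: loose glass jar of cacao nibs with a cork lid, 65 mm across, 110 mm high, behind the reject box; origin at the centre of its underside; leave it

How it is judged (in metres and radians):
On the way, in this order (a step that is already met when the one before it is completed fails the run):
1. the chocolate log lies in the reject box, let go (x of reject_log in the frame of reject_box between -0.062 and 0.062 m and y of reject_log in the frame of reject_box between -0.077 and 0.077 m and z of reject_log in the frame of reject_box between -0.002 and 0.045 m and contact force between reject_log and the arm below 0.05 N and contact force between reject_log and the fingers below 0.05 N), for 0.2 s.
2. the thermometer is drawn out of its block and held in the fingers (contact force between probe and the fingers above 1 N and z of probe_tip in the frame of stand above 0.087 m), for 0.2 s.
3. the held thermometer stands upright with its foot on the middle of the round plate, pushed in about half way (contact force between probe and the fingers above 1 N and value of joint probe_foot between 0.0025 and 0.008 m and contact force between probe and round_plate between 0.8 and 8 N and horizontal distance between probe_tip and round_plate below 0.009 m and angle between probe's own z axis and vertical below 0.12 rad), for 0.5 s.
At the end, for the whole second after the job is handed in: Log in the reject box, let go. Thermometer held at rest (<20 mm/s) by the fingers, within 0.12 rad of upright, foot within 9 mm of the round plate's middle, pushed in 2.5 to 8 mm, 0.8 to 8 N on the plate. Cup upright, within 20 mm of the square plate's middle (all of step 1 and all of step 3 and linear speed of probe below 0.02 m/s and horizontal distance between good_cup and square_plate below 0.02 m and angle between good_cup's own z axis and vertical below 0.2 rad); the arm keeps its last pose, push and grip.
It fails at once if the thermometer is rammed onto the round plate (over 15 N) (contact force between probe and round_plate above 15 N).
It fails at once if the chocolate cup is pushed away by more than 20 mm (distance of good_cup from where it was at the start of the episode above 0.02 m).
It fails at once if the bell, the jar or the brush is pushed away by more than 30 mm (distance of any of bell, jar, brush from where it was at the start of the episode above 0.03 m).
It also fails if it takes over 58 s, if anything falls off the work surface, if the arm or the gripper's body presses on something with over 40 N, if the wrist force passes 120 N, or if a joint passes its speed limit or range.

### The arm

A 6-joint arm with a two-finger parallel gripper is mounted at the origin on a cart in front of the work surface, level with it; the furniture and walls round the work are solid. World frame = base frame: x ahead of the robot, y to its left, z up, the work surface at z = 0. Lengths are in mm, angles in rad, forces in N, time in s.
With the tool pointing down it reaches from about 350 to 775 mm from the base axis. Payload 7.3 kg.
Tool frame: the origin (TCP) lies midway between the tips of the shut fingers; the grasp point (between the pads) lies 19 mm behind it; x points along the fingers, y is the direction in which the jaws open and shut, and the axes are right-handed (so a half turn about x gives the same grasp; the last joint's range is limited). The gripper opens to 92 mm and grips with 3 to 60 N. Pads are 19 mm wide; open, the fingers measure 130 mm over their backs; the gripper's body (75 mm by 190 mm) begins 47 mm behind the grasp point.
Start: joints at [-1.405, 0.342, 1.524, -0, 1.275, -0.146], TCP at [161.078, -499.699, 226.741] pointing down, gripper open.
Joint ranges: [-2.53, 2.53], [-0.77, 2.02], [0.04, 2.7], [-1, 4.14], [0.28, 2.66], [-3.11, 3.11]. Speed limits (rad/s): [2.57, 2.57, 3.14, 3.14, 3.14, 3.14].

### API

Orientations are given as [roll, pitch, yaw] about the fixed x, y, z axes, in that order (R = Rz(yaw) Ry(pitch) Rx(roll)).
In Python, from plant import get_obs, capture, close_job gives the robot as it stands. The module is installed in compiled form; this text tells all that it offers.
- The arm moves only by the tool send_rows, never from a script. Its argument "moves" is a list of rows, each a list of 4 numbers: the shift along the tool's x, y, z in mm, then the turn about the tool's x in degrees. In form: [[tx, ty, tz, yaw], ...]. A call has 1 to 8 rows; each row shifts and turns the commanded pose from where the row before left it, along the tool's axes as they then stand; what a row does not reach is not made up. A row lasts 1/8 s, in which the tool goes at most 62.5 mm and 10.7 degrees, less where a joint would pass 70% of its speed; a pose out of reach is approached as far as the arm can. A call with a gripper value outside its range is refused whole. "hand" is the opening, from 0 (shut) to 1 (fully open), set as the call begins (left out, the last holds). The fingers move at their own pace and stop on an object; the grip force is fixed at half the most. Time passes only in rows, so rows that do not move let the fingers close. It gives the time, the measured TCP pose, the force and the opening at its end, in the units of the state.
- get_obs(): the state, without advancing time (a new reading comes with each control period).
- capture(name): name is "scene" or "top"; returns a dict with "image" (400x640x3 uint8, red, green, blue), "K" (3x3 intrinsics, pixels), "position" and "attitude" of the camera in the world. Camera axes: x right, y down, z forward; pixel columns grow to the right and rows downward; lengths in mm; the calibration is good to about 2 mm. A picture is of the moment at which its call begins. There is no depth.
- close_job(): hands the job in, once; it reports no verdict.
The state is a dict: "time": time; "joint_positions": joint angles; "dq": joint speeds; "tau": joint torques, N m; "tool_pos": TCP position; "tcp_rot": TCP orientation; "contact_force": force on the tool from outside, world axes, zero at the start; "moment": the same for the moment, N m; "grip_width": finger opening in mm.
Only numpy, scipy, OpenCV 4.12 (cv2) and the standard library are available. Lean on these libraries where they do the work, as an engineer would, in place of code of your own. Each camera call takes 0.05 s, during which the arm holds its last target. There are 200 camera calls.

## Working session

There is one attempt and no reset: what is moved stays moved. The work goes in short steps, Python scripts to look and compute and a tool call to move; the robot and the scene stay as the last step left them, time stands still between calls to the robot, and variables do not carry over. Pictures are saved under pics/ and viewed, about 8 in all and at most 12, crops included, and the job is handed in when it is done.

Besides the shell and the picture viewer there is one more tool, called after "Call:" in YAML: its name, and indented under it one key for each argument. send_rows: Moves the arm, as the interface text tells. Its arguments: {"type":"object","properties":{"moves":{"type":"array","items":{"type":"array","items":{"type":"number"}}},"hand":{"type":"number"}},"required":["moves"]}

```bash
mkdir -p pics; cat > h.py <<'E'
import numpy as np, cv2
from plant import get_obs, capture, close_job
from scipy.spatial.transform import Rotation as R
def rot(a):
    a=np.array(a,float)
    return a if a.shape==(3,3) else R.from_euler('xyz',a).as_matrix() if a.size==3 else R.from_quat(a).as_matrix()
def snap(name,f):
    c=capture(name); cv2.imwrite('pics/'+f,c['image'][:,:,::-1]); np.savez(f[:-4]+'.npz',K=c['K'],p=c['position'],a=rot(c['attitude'])); return c
def px2w(f,u,v,z):
    d=np.load(f+'.npz'); r=d['a']@np.linalg.inv(d['K'])@[u,v,1]; return d['p']+r*(z-d['p'][2])/r[2]
def w2px(f,P):
    d=np.load(f+'.npz'); q=d['K']@d['a'].T@(np.array(P)-d['p']); return q[:2]/q[2]
E
python3 - <<'E'
from h import *
for n in('scene','top'):
    c=snap(n,n+'0.png'); print(n,c['K'],c['position'],c['attitude'])
print(get_obs())
E
```

```text
scene [[509.21396782   0.         318.92063615]
 [  0.         509.21396782 198.93588924]
 [  0.           0.           1.        ]] [  -17.51356749 -1030.20600576  1083.14986116] [-2.29231352 -0.01558031 -0.5014062 ]
top [[408.04566118   0.         316.69878863]
 [  0.         408.04566118 200.04493628]
 [  0.           0.           1.        ]] [ 391.34682213  -19.5241183  1394.93046239] [-3.00955009 -0.00845768 -1.57580845]
{'time': 0.1, 'joint_positions': array([-1.40500477e+00,  3.42642996e-01,  1.52490998e+00,  6.67022792e-06,
        1.27539714e+00, -1.46000155e-01]), 'dq': array([ 3.62298065e-03, -1.58855999e-03,  4.70255998e-05,  1.25994327e-03,
        1.29907325e-03,  1.63477913e-03]), 'tau': array([ 1.53541940e-03, -4.32005882e+01, -2.44693869e+01,  7.20076030e-02,
        5.26431471e-02, -4.73461262e-05]), 'tool_pos': array([ 161.01486811, -499.32414871,  226.123693  ]), 'tcp_rot': array([-1.72149542,  1.56943885,  1.731887  ]), 'contact_force': array([-0.93311033,  0.53962013, -0.31243773]), 'moment': array([-0.01393282,  0.01148569,  0.00842188]), 'grip_width': 91.7328069779572}
```

View pics/top0.png

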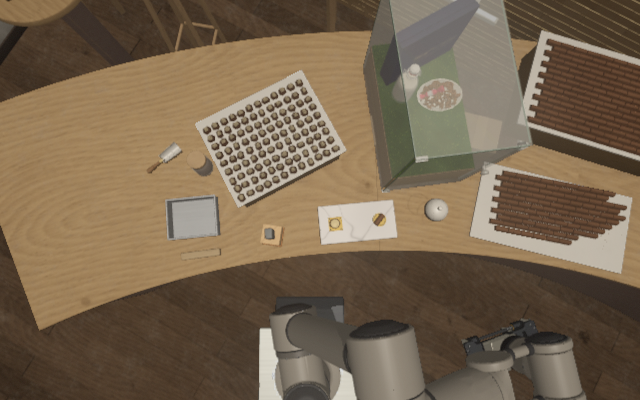

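View pics/scene0.png

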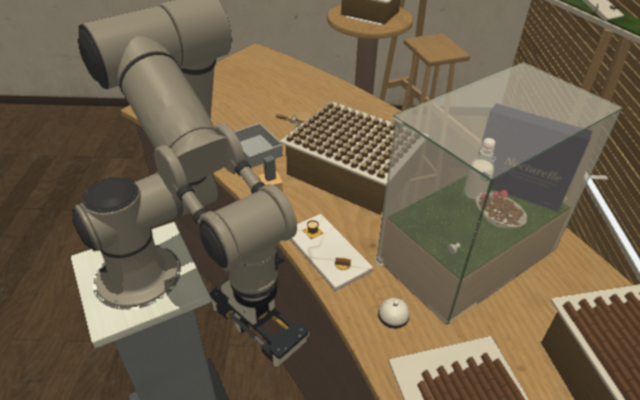

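The top view shows the round plate and log at about (379,220), the cup at (335,224), the stand with the probe at (271,235), the box at (192,217) and the bell at (437,210). The glass case is behind the slab on the right. Next I zoom in on these.

```bash
python3 - <<'E'
from h import *
i=cv2.imread('pics/top0.png')
a=cv2.resize(i[190:260,300:460],None,fx=5,fy=5,interpolation=cv2.INTER_CUBIC)[:,:800]
b=cv2.resize(i[205:265,155:315],None,fx=5,fy=5,interpolation=cv2.INTER_CUBIC)[:240]
cv2.imwrite('pics/c0.png',np.vstack([a,b]))
E
```

```text
(no output)
```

View pics/c0.png

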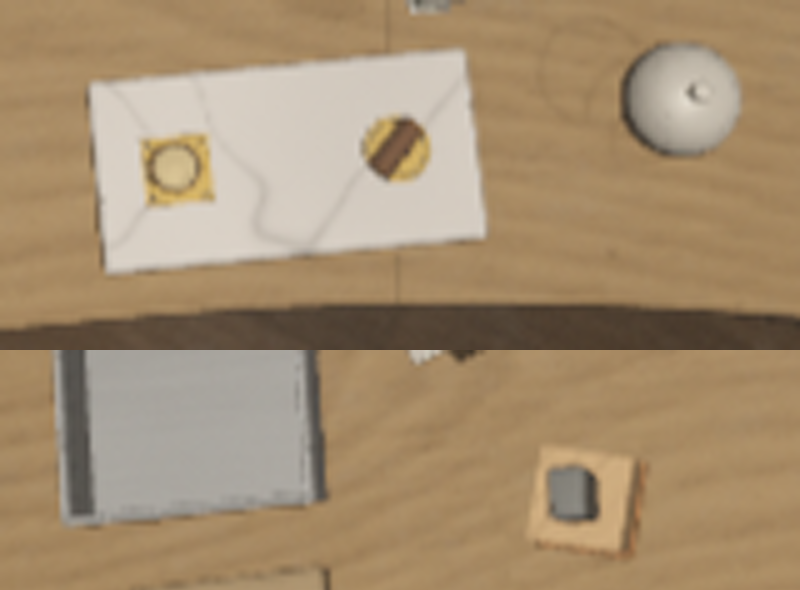

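The crop shows the slab corners at (90,83), (465,50), (487,236) and (106,272). The log is centred near (396,149), running from lower left to upper right. The stand corners are near (540,447), (638,460), (629,555) and (528,541), with the handle top near (571,492). I convert these to world positions.

```bash
python3 - <<'E'
from h import *
np.set_printoptions(precision=1,suppress=True)
A=lambda c,r:(300+(c+.5)/5-.5,190+(r+.5)/5-.5)
B=lambda c,r:(155+(c+.5)/5-.5,205+(r-350+.5)/5-.5)
W=lambda p,z:px2w('top0',*p,z)
s=np.array([W(A(*q),20) for q in[(90,83),(465,50),(487,236),(106,272)]])
print('slab',s,s.mean(0),[np.linalg.norm(s[i]-s[i-1]) for i in range(4)])
print('round',W(A(397,149),22),'sq',W(A(178,169),22))
for q in[(410,122),(383,177),(395,149)]:print('log',W(A(*q),36))
t=np.array([W(B(*q),85) for q in[(540,447),(638,460),(629,555),(528,541)]])
print('stand',t,t.mean(0),[np.linalg.norm(t[i]-t[i-1]) for i in range(4)])
print('handle',W(B(571,493),165))
for q in[(192,217),(167,199),(217,197),(218,236),(167,240)]:print('box',W(q,53))
print('bell',W((437,210),30)); print('case',W((383,190),0),W((420,160),0),W((530,145),0), 'jar',W((193,160),110))
# segment handle & log
i=cv2.imread('pics/top0.png'); hsv=cv2.cvtColor(i,cv2.COLOR_BGR2HSV)
m=np.zeros(i.shape[:2],np.uint8); m[212:232,365:395]=((hsv[212:232,365:395,2]<130))*255
c=max(cv2.findContours(m,0,1)[0],key=cv2.contourArea);r=cv2.minAreaRect(c);print(r,W(r[0],30))
b=cv2.boxPoints(r);print(np.array([W(p,36)[:2] for p in b]))
np.set_printoptions(linewidth=200)
print(i[222:248,260:280].sum(2)//3)
E
```

```text
slab [[ 552.8  -35.    20. ]
 [ 574.4 -290.5   20. ]
 [ 448.1 -301.6   20. ]
 [ 425.2  -45.1   20. ]] [ 500.1 -168.1   20. ] [np.float64(127.98386734892566), np.float64(256.43019519502514), np.float64(126.81315480502992), np.float64(257.58401868662787)]
round [ 506.9 -242.1   22. ] sq [494. -94.  22.]
log [ 523.8 -249.    36. ]
log [ 487. -230.   36.]
log [ 505.7 -238.5   36. ]
stand [[488.4 142.6  85. ]
 [479.8  79.6  85. ]
 [419.2  85.   85. ]
 [428.4 149.5  85. ]] [453.9 114.2  85. ] [np.float64(60.40392456090541), np.float64(63.51036540910593), np.float64(60.810495172353946), np.float64(65.1108077038166)]
handle [454.7 113.7 165. ]
box [514.8 378.9  53. ]
box [574.9 463.5  53. ]
box [581.  298.6  53. ]
box [452.1 291.8  53. ]
box [439.8 457.7  53. ]
bell [ 537.1 -437.5   30. ]
case [ 610.8 -262.2    0. ] [ 716.6 -394.7    0. ] [ 769.5 -785.7    0. ] jar [693.2 365.2 110. ]
((378.37835693359375, 219.27027893066406), (5.114895820617676, 11.624763488769531), 35.53767776489258) [ 506.6 -238.8   30. ]
[[ 495.4 -219.3]
 [ 527.  -242.7]
 [ 516.9 -256.4]
 [ 485.4 -233. ]]
[[136 136 136 1
[... 1443 characters left out ...]
25 131 130 150 163 166 166 167 156]
 [147 162 161 160 165 169 168 166 160 157 155 164 166 164 165 166 166 168 169 143]
 [150 159 160 165 169 168 166 168 168 166 167 166 164 166 166 166 167 168 167 127]
 [146 151 151 162 162 164 168 168 167 167 165 165 166 166 166 167 168 167 164 125]
 [135 137 119 135 137 147 150 151 150 154 160 159 165 167 167 168 166 164 162 119]
 [132 131 115 118 127 130 120 126 121 124 134 136 145 147 152 149 153 156 151 108]
 [132 135 136 137 139 139 133 134 128 122 122 127 125 116 123 116 122 129 127 107]
 [137 138 140 139 138 139 139 139 138 137 135 135 133 126 124 119 115 113 122 116]
 [140 139 138 136 136 136 136 136 134 135 133 132 132 130 125 125 125 126 131 125]]
```

```bash
cat >> h.py <<'E'
def go(P,jaw=None):
    "delta in tool axes from measured pose to world P; jaw = wanted yaw deg of tool y; shift first, then turn"
    o=get_obs(); Rm=R.from_euler('xyz',o['tcp_rot']).as_matrix()
    print('at',o['tool_pos'].round(1),'x',Rm[:,0].round(3),'jaw',np.degrees(np.arctan2(Rm[1,1],Rm[0,1])).round(1),'F',o['contact_force'].round(2),'w',round(o['grip_width'],1),'t',round(o['time'],2),'q',o['joint_positions'].round(2))
    if P is None: return
    print('shift',(Rm.T@(np.array(P)-o['tool_pos'])).round(1))
    if jaw is not None:
        d=np.degrees(np.arctan2(Rm[1,1],Rm[0,1]))-jaw; print('turn (+ about tool x, down)',((d+90)%180-90).round(1))
E
python3 - <<'E'
from h import *
print(px2w('top0',267.4,233,165)); go((506.5,-239.5,100),57)
E
```

```text
[455.31537937 117.92421488 165.        ]
at [ 161.  -499.3  226.1] x [-0.     0.001 -1.   ] jaw -72.1 F [-0.93  0.54 -0.31] w 91.7 t 0.1 q [-1.41  0.34  1.52  0.    1.28 -0.15]
shift [ 126.4 -141.1 -408.5]
turn (+ about tool x, down) 50.9
```

Call:
send_rows:
  moves:
    - [0,-5,-14]
    - [0,-13,-38]
    - [0,-15,-44]
    - [0,-17,-50]
    - [0,-17,-50]
    - [0,-17,-50]
    - [0,-17,-50]
    - [0,-15,-44]
  hand: 1

```text
invalid input
```

Call:
send_rows:
  moves:
    - [0,-15,-40]
    - [0,-8,-20]
    - [0,-2,-8]
    - [0,0,0,10]
    - [0,0,0,10]
    - [0,0,0,10]
    - [0,0,0,10]
    - [0,0,0,10]

```text
invalid input
```

```bash
python3 - <<'E'
from h import *
go((506.5,-239.5,60),57)
E
```

```text
at [ 161.  -499.3  226.1] x [-0.     0.001 -1.   ] jaw -72.1 F [-0.93  0.54 -0.31] w 91.7 t 0.1 q [-1.41  0.34  1.52  0.    1.28 -0.15]
shift [ 166.4 -141.1 -408.5]
turn (+ about tool x, down) 50.9
```

Rows need 4 numbers.

Call:
send_rows:
  moves:
    - [0,-5,-14,0]
    - [0,-13,-38,0]
    - [0,-15,-44,0]
    - [0,-17,-50,0]
    - [0,-17,-50,0]
    - [0,-17,-50,0]
    - [0,-17,-50,0]
    - [0,-15,-44,0]
  hand: 1

```text
time: 1.1
tool_pos: [450.6, -282.6, 226.7]
tcp_rot: [-2.028, 1.571, 1.426]
contact_force: [-0.1, 0.3, -0.0]
grip_width: 91.9
```

Call:
send_rows:
  moves:
    - [0,-15,-40,0]
    - [0,-8,-20,0]
    - [0,-2,-8,0]
    - [0,0,0,10]
    - [0,0,0,10]
    - [0,0,0,10]
    - [0,0,0,10]
    - [0,0,0,10]

```text
time: 2.1
tool_pos: [505.6, -240.6, 226.7]
tcp_rot: [0.553, 1.57, 3.127]
contact_force: [0.3, -0.6, 0.5]
grip_width: 91.5
```

```bash
python3 - <<'E'
from h import *
go((506.5,-239.5,60),57)
E
```

```text
at [ 505.6 -240.6  226.7] x [-0.  0. -1.] jaw -122.5 F [ 0.28 -0.58  0.54] w 91.5 t 2.1 q [-0.58  0.41  1.43 -0.    1.31  1.56]
shift [166.7  -1.4  -0.3]
turn (+ about tool x, down) 0.5
```

Call:
send_rows:
  moves:
    - [30,-1,0,0]
    - [45,0,0,0]
    - [40,0,0,0]
    - [30,0,0,0]
    - [20,0,0,0]
    - [10,0,0,0]
    - [0,0,0,0]
    - [0,0,0,0]

```text
time: 3.1
tool_pos: [507.1, -239.9, 52.7]
tcp_rot: [3.077, 1.569, -0.626]
contact_force: [0.2, 0.8, 0.7]
grip_width: 92.0
```

```bash
python3 - <<'E'
from h import *
go((506.5,-239.5,25),57)
snap('scene','s1.png');snap('top','t1.png')
a=cv2.imread('pics/s1.png');b=cv2.imread('pics/t1.png')
u,v=w2px('s1',(506,-240,30)).astype(int);p,q=w2px('t1',(506,-240,30)).astype(int)
f=lambda i,u,v:cv2.resize(i[v-40:v+40,u-40:u+40],None,fx=5,fy=5,interpolation=2)
cv2.imwrite('pics/c1.png',np.hstack([f(a,u,v),f(b,p,q)]));print(u,v,p,q)
E
```

```text
at [ 507.1 -239.9   52.7] x [ 0.001 -0.001 -1.   ] jaw -122.1 F [0.21 0.81 0.67] w 92.0 t 3.1 q [-0.58  0.6   1.64 -0.    0.91  1.55]
shift [27.7 -0.   0.8]
turn (+ about tool x, down) 0.9
341 259 378 219
```

View pics/c1.png

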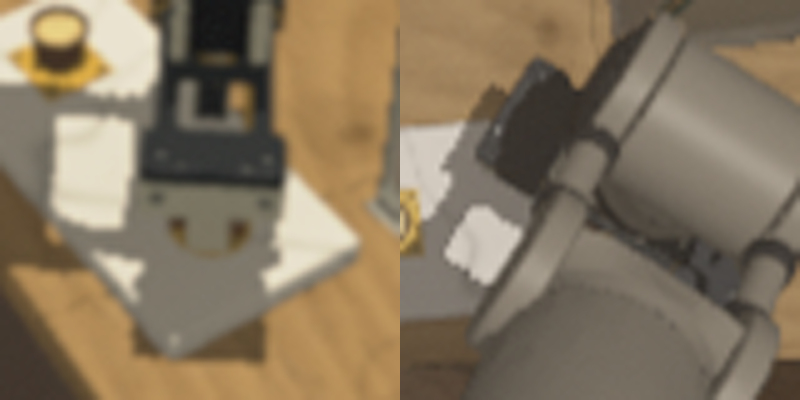

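The scene view shows the log's two ends about equally on either side of the near finger, so the jaw is aligned. I go down and grip.

Call:
send_rows:
  moves:
    - [12,0,0,0]
    - [10,0,0,0]
    - [6,0,0,0]
    - [0,0,0,0]

```text
time: 3.7
tool_pos: [506.3, -239.2, 22.9]
tcp_rot: [0.005, 1.569, 2.586]
contact_force: [1.3, -0.2, -0.5]
grip_width: 91.7
```

Call:
send_rows:
  moves:
    - [0,0,0,0]
    - [0,0,0,0]
    - [0,0,0,0]
    - [0,0,0,0]
    - [0,0,0,0]
    - [0,0,0,0]
    - [0,0,0,0]
    - [0,0,0,0]
  hand: 0

```text
time: 4.7
tool_pos: [506.7, -239.5, 23.7]
tcp_rot: [2.062, 1.571, -1.64]
contact_force: [0.0, 0.5, -0.8]
grip_width: 17.4
```

Call:
send_rows:
  moves:
    - [-15,0,0,0]
    - [-30,0,0,0]
    - [-40,0,0,0]
    - [-40,0,0,0]
    - [-40,0,0,0]
    - [-30,0,0,-8]
    - [-12,0,0,-8]
    - [0,0,0,-8]

```text
time: 5.7
tool_pos: [507.1, -239.7, 233.3]
tcp_rot: [2.692, 1.567, -0.587]
contact_force: [-0.4, -0.2, 0.4]
grip_width: 17.6
```

```bash
python3 - <<'E'
from h import *
go((512,378,230),-97.5)
E
```

```text
at [ 507.1 -239.7  233.3] x [ 0.003 -0.002 -1.   ] jaw -97.9 F [-0.45 -0.23  0.4 ] w 17.6 t 5.7 q [-0.58  0.4   1.42 -0.    1.32  1.13]
shift [   2.  -612.6   79.7]
turn (+ about tool x, down) -0.4
```

Call:
send_rows:
  moves:
    - [0,-15,2,0]
    - [0,-30,4,0]
    - [0,-45,6,0]
    - [0,-45,6,0]
    - [0,-45,6,0]
    - [0,-45,6,0]
    - [0,-45,6,0]
    - [0,-45,6,0]

```text
time: 6.7
tool_pos: [508.8, 80.6, 231.1]
tcp_rot: [-1.55, 1.571, 1.446]
contact_force: [0.8, 0.2, 0.2]
grip_width: 17.1
```

Call:
send_rows:
  moves:
    - [0,-45,6,0]
    - [0,-45,6,0]
    - [0,-45,6,0]
    - [0,-45,6,0]
    - [0,-45,6,0]
    - [0,-45,5,0]
    - [0,-20,3,0]
    - [0,-8,0,0]

```text
time: 7.7
tool_pos: [513.0, 380.2, 230.6]
tcp_rot: [0.524, 1.57, -2.76]
contact_force: [1.1, -0.5, -0.7]
grip_width: 17.4
```

```bash
python3 - <<'E'
from h import *
go((512,378,40),-97.5)
E
```

```text
at [513.  380.2 230.6] x [-0.001 -0.    -1.   ] jaw -98.2 F [ 1.09 -0.55 -0.72] w 17.4 t 7.7 q [0.52 0.55 1.17 0.   1.42 2.23]
shift [190.6   2.3   0.5]
turn (+ about tool x, down) -0.7
```

Call:
send_rows:
  moves:
    - [25,0,0,0]
    - [40,0,0,0]
    - [45,0,0,0]
    - [45,0,0,0]
    - [30,0,0,0]
    - [15,0,0,0]
    - [5,0,0,0]
    - [0,0,0,0]

```text
time: 8.7
tool_pos: [514.8, 378.8, 26.6]
tcp_rot: [-2.568, 1.569, 0.431]
contact_force: [-0.3, 0.2, -0.4]
grip_width: 17.6
```

Call:
send_rows:
  moves:
    - [0,0,0,0]
    - [0,0,0,0]
    - [0,0,0,0]
    - [0,0,0,0]
    - [-20,0,0,0]
    - [-40,0,0,0]
    - [-45,0,0,0]
    - [-45,0,0,0]
  hand: 0.5

```text
time: 9.7
tool_pos: [514.0, 378.6, 177.0]
tcp_rot: [0.963, 1.57, -2.32]
contact_force: [0.1, 1.1, 0.5]
grip_width: 45.5
```

Call:
send_rows:
  moves:
    - [-40,0,0,0]
    - [-20,0,0,0]
    - [0,0,0,0]
    - [0,0,0,0]
  hand: 0.8

```text
time: 10.2
tool_pos: [513.7, 378.4, 234.3]
tcp_rot: [0.707, 1.569, -2.577]
contact_force: [-0.3, 0.8, -0.0]
grip_width: 72.9
```

```bash
python3 - <<'E'
from h import *
go((455,117,230),-97.5)
a=snap('scene','s2.png')['image'];b=snap('top','t2.png')['image']
u,v=w2px('s2',(480,250,60)).astype(int);print(u,v)
f=lambda i,u,v:cv2.resize(i[v-50:v+50,u-50:u+50,::-1],None,fx=4,fy=4,interpolation=2)
cv2.imwrite('pics/c2.png',np.hstack([f(a,u,v),f(b,220,225)]))
E
```

```text
at [513.7 378.4 234.3] x [-0.002 -0.001 -1.   ] jaw -98.1 F [-0.34  0.84 -0.05] w 72.9 t 10.2 q [ 0.51  0.55  1.17 -0.    1.43  2.23]
shift [  4.7 267.   21.2]
turn (+ about tool x, down) -0.6
260 158
```

View pics/c2.png

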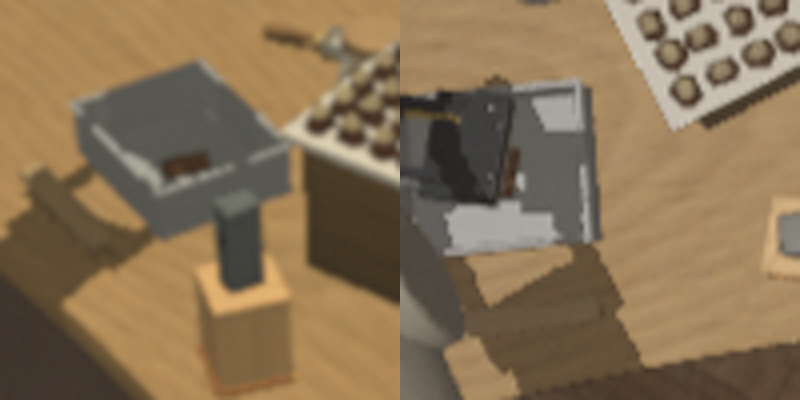

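The log lies in the box (scene crop at about (186,163)). I use the scene camera to check the handle: its top face is near crop (238,204).

```bash
python3 - <<'E'
from h import *
print(px2w('s2',210+238/4,108+204/4,165),[(w2px('s2',(455,118,z))-[210,108])*4 for z in (85,165)])
E
```

```text
[452.7721433  105.45367557 165.        ] [array([238.87517633, 277.13629899]), array([233.7429729 , 194.27164499])]
```

```bash
python3 - <<'E'
from h import *
def draw(f,cx,cy,yaw,col,ox,oy,s,n):
    im=cv2.imread('pics/'+f+'.png');im=cv2.resize(im[oy:oy+n,ox:ox+n],None,fx=s,fy=s,interpolation=2)
    c,sn=np.cos(np.radians(yaw)),np.sin(np.radians(yaw))
    for (a,b,z) in [(16,12,165),(16,12,85),(30,30,85)]:
        p=np.array([(w2px(f,(cx+c*i-sn*j,cy+sn*i+c*j,z))-[ox,oy]+.5)*s for i,j in[(a,b),(-a,b),(-a,-b),(a,-b)]])
        cv2.polylines(im,[p.astype(int)],True,col,1)
    return im
u=[draw('s2',454,cy,-7.5,(0,0,255),245,145,8,50) for cy in(118,112)]
t=[draw('top0',454,cy,-7.5,(0,0,255),250,215,8,37) for cy in(118,112)]
t=[np.pad(x,((0,0),(0,400-x.shape[1]),(0,0))) for x in t]
cv2.imwrite('pics/c3.png',np.vstack([np.hstack(u)[:300],np.hstack(t)[:296]]))
E
```

```text
(no output)
```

View pics/c3.png

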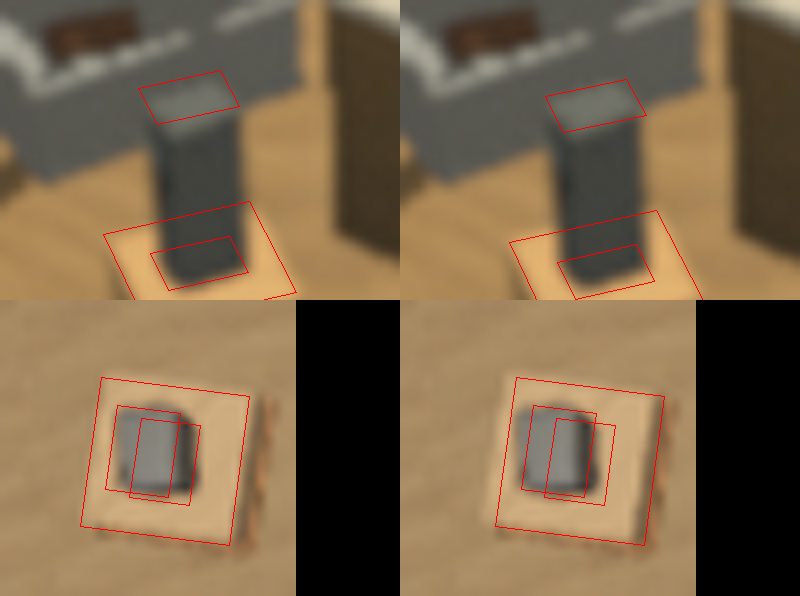

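The stand and handle fit at about (454.5,116.5), with handle yaw about +2°. I move above and align the jaw.

Call:
send_rows:
  moves:
    - [0,15,2,-9]
    - [0,35,0,0]
    - [0,45,0,0]
    - [0,45,0,0]
    - [0,45,0,0]
    - [0,40,0,0]
    - [0,25,0,0]
    - [0,10,0,0]

```text
time: 11.3
tool_pos: [513.6, 117.9, 234.9]
tcp_rot: [0.139, 1.569, -2.989]
contact_force: [0.3, 0.1, 0.5]
grip_width: 73.5
```

```bash
python3 - <<'E'
from h import *
go((454.5,116.5,112),-89)
E
```

```text
at [513.6 117.9 234.9] x [-0.002 -0.    -1.   ] jaw -89.2 F [0.33 0.07 0.46] w 73.5 t 11.3 q [ 0.08  0.34  1.5  -0.    1.3   1.64]
shift [123.    0.6  58.9]
turn (+ about tool x, down) -0.2
```

Call:
send_rows:
  moves:
    - [0,0,15,0]
    - [0,0,25,0]
    - [0,1,15,0]
    - [0,0,4,0]
    - [20,0,0,0]
    - [30,0,0,0]
    - [0,0,0,0]
    - [0,0,0,0]

```text
time: 12.3
tool_pos: [455.7, 117.4, 186.5]
tcp_rot: [-3.123, 1.57, 0.034]
contact_force: [-0.3, -0.1, 1.1]
grip_width: 73.2
```

```bash
python3 - <<'E'
from h import *
go((454.5,116.5,112),-89)
a=snap('scene','s3.png')['image']
u,v=w2px('s3',(455,117,165)).astype(int)
cv2.imwrite('pics/c4.png',cv2.resize(a[v-40:v+50,u-50:u+50,::-1],None,fx=6,fy=6,interpolation=2))
E
```

```text
at [455.7 117.4 186.5] x [ 0.001  0.    -1.   ] jaw -89.1 F [-0.3  -0.12  1.08] w 73.2 t 12.3 q [ 0.09  0.28  1.73 -0.    1.13  1.64]
shift [74.5  0.9  1.3]
turn (+ about tool x, down) -0.1
```

View pics/c4.png

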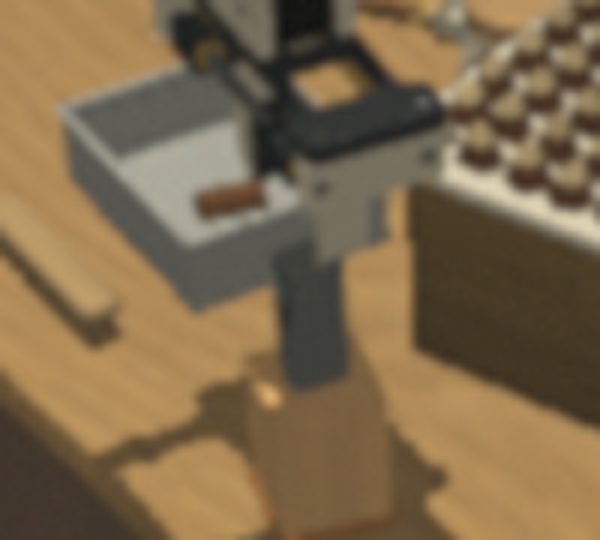

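```bash
python3 - <<'E'
from h import *
u,v=w2px('s3',(455,117,165)).astype(int)
for P in[(455.7,75,186.5),(446,75,186.5),(465,75,186.5),(455,105,165),(439,105,165),(471,105,165),(439,105,85),(471,105,85)]:print(P,((w2px('s3',P)-[u-50,v-40]+.5)*6).round())
E
```

```text
(455.7, 75, 186.5) [341. 257.]
(446, 75, 186.5) [323. 263.]
(465, 75, 186.5) [359. 252.]
(455, 105, 165) [316. 260.]
(439, 105, 165) [287. 269.]
(471, 105, 165) [346. 251.]
(439, 105, 85) [295. 394.]
(471, 105, 85) [352. 376.]
```

The prediction matches the picture to about 1 pixel: the tip is at (341,257) and the handle bottom is near (290,388) to (347,375). I go down and grip.

Call:
send_rows:
  moves:
    - [15,0,1,0]
    - [20,0,1,0]
    - [18,0,0,0]
    - [13,0,0,0]
    - [8,0,0,0]
    - [0,0,0,0]
    - [0,0,0,0]

```text
time: 13.22
tool_pos: [453.3, 117.2, 112.2]
tcp_rot: [3.102, 1.57, -0.025]
contact_force: [-0.8, -0.6, -0.5]
grip_width: 73.8
```

Call:
send_rows:
  moves:
    - [0,0,0,0]
    - [0,0,0,0]
    - [0,0,0,0]
    - [0,0,0,0]
    - [0,0,0,0]
    - [0,0,0,0]
    - [0,0,0,0]
    - [0,0,0,0]
  hand: 0

```text
time: 14.22
tool_pos: [452.8, 117.2, 111.6]
tcp_rot: [0.571, 1.571, -2.555]
contact_force: [-0.6, 0.2, -0.0]
grip_width: 24.1
```

Call:
send_rows:
  moves:
    - [-8,0,0,0]
    - [-15,0,0,0]
    - [-20,0,0,0]
    - [-20,0,0,0]
    - [-20,0,0,0]
    - [-15,0,0,0]
    - [-12,0,0,0]
    - [0,0,0,0]

```text
time: 15.22
tool_pos: [453.3, 117.3, 222.6]
tcp_rot: [-3.095, 1.569, 0.062]
contact_force: [-0.3, -0.3, -1.9]
grip_width: 24.0
```

```bash
python3 - <<'E'
from h import *
go((506.5,-242.5,223),-89)
E
```

```text
at [453.3 117.3 222.6] x [ 0.002  0.    -1.   ] jaw -89.1 F [-0.33 -0.29 -1.9 ] w 24.0 t 15.22 q [ 0.09  0.24  1.68 -0.    1.22  1.65]
shift [ -0.4 360.5 -47.8]
turn (+ about tool x, down) -0.1
```

The probe is gripped (24 mm) and lifted. Its tip is about 99 mm below the TCP. I carry it over the round plate.

Call:
send_rows:
  moves:
    - [0,10,-2,0]
    - [0,25,-4,0]
    - [0,35,-5,0]
    - [0,40,-6,0]
    - [0,40,-6,0]
    - [0,40,-6,0]
    - [0,40,-6,0]
    - [0,40,-5,0]

```text
time: 16.23
tool_pos: [496.5, -154.1, 220.8]
tcp_rot: [-0.336, 1.569, 2.82]
contact_force: [-0.3, 0.9, -1.3]
grip_width: 24.0
```

Call:
send_rows:
  moves:
    - [0,38,-4,0]
    - [0,30,-3,0]
    - [0,16,-1,0]
    - [0,7,0,0]
    - [20,0,0,0]
    - [30,0,0,0]
    - [20,0,0,0]
    - [8,0,0,0]

```text
time: 17.23
tool_pos: [505.8, -241.8, 142.6]
tcp_rot: [-0.647, 1.568, 2.51]
contact_force: [-0.1, -0.1, 0.3]
grip_width: 23.9
```

Call:
send_rows:
  moves:
    - [0,0,0,0]
    - [0,0,0,0]

```text
time: 17.48
tool_pos: [506.8, -243.2, 144.7]
tcp_rot: [2.53, 1.569, -0.596]
contact_force: [-0.1, 0.4, -0.7]
grip_width: 23.8
```

```bash
python3 - <<'E'
from h import *
go((506.5,-242.5,130),-89)
a=snap('scene','s4.png')['image']
u,v=w2px('s4',(506,-242,60)).astype(int); print(u,v)
cv2.imwrite('pics/c5.png',cv2.resize(a[v-45:v+45,u-45:u+45,::-1],None,fx=6,fy=6,interpolation=2))
for P in[(506.5,-242.5,22),(506.5,-242.5,42),(506.5,-242.5,120)]:print(((w2px('s4',P)-[u-45,v-45]+.5)*6).round())
E
```

```text
at [ 506.8 -243.2  144.7] x [ 0.001 -0.001 -1.   ] jaw -89.1 F [-0.1   0.38 -0.71] w 23.8 t 17.48 q [-0.58  0.48  1.54 -0.    1.12  0.97]
shift [14.7 -0.7  0.3]
turn (+ about tool x, down) -0.1
342 252
[274. 334.]
[276. 305.]
[284. 185.]
```

View pics/c5.png

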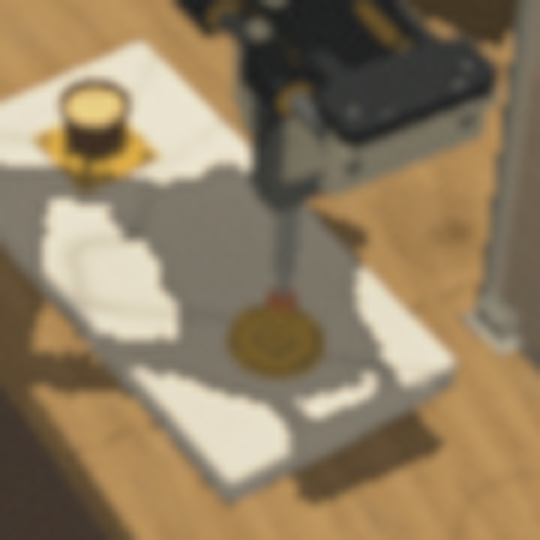

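The plate is at (277,340) and the foot at (282,302), straight above its centre to within about 2 mm. The stem is upright. I lower it gently.

Call:
send_rows:
  moves:
    - [8,0,0,0]
    - [7,0,0,0]
    - [4,0,0,0]
    - [2,0,0,0]
    - [0,0,0,0]
    - [0,0,0,0]
    - [0,0,0,0]
    - [0,0,0,0]

```text
time: 18.52
tool_pos: [506.3, -243.1, 122.8]
tcp_rot: [2.369, 1.571, -0.758]
contact_force: [-0.1, -0.3, -0.7]
grip_width: 23.9
```

```bash
python3 - <<'E'
from h import *
go((506.5,-242.5,116),-89)
E
```

```text
at [ 506.3 -243.1  122.8] x [ 0. -0. -1.] jaw -89.1 F [-0.08 -0.26 -0.73] w 23.9 t 18.52 q [-0.58  0.51  1.57 -0.    1.07  0.97]
shift [ 6.8 -0.6 -0.2]
turn (+ about tool x, down) -0.1
```

Call:
send_rows:
  moves:
    - [1,0,0,0]
    - [1,0,0,0]
    - [1,0,0,0]
    - [1,0,0,0]
    - [1,0,0,0]
    - [0,0,0,0]
    - [0,0,0,0]
    - [0,0,0,0]

```text
time: 19.52
tool_pos: [506.3, -243.0, 117.8]
tcp_rot: [2.051, 1.571, -1.075]
contact_force: [-0.8, 0.4, 0.9]
grip_width: 24.0
```

```bash
python3 - <<'E'
from h import *
import time
F=[];Z=[]
for k in range(6):
    capture('top'); o=get_obs();F.append(o['contact_force']);Z.append(o['tool_pos'])
print(np.mean(F,0),np.std(F,0),np.mean(Z,0))
E
```

```text
[-0.34672773 -0.01130645  1.03210905] [0.561144   0.4268645  0.53990289] [ 506.30564345 -243.04236503  117.74790419]
```

The force rose from about -1.0 N (the probe's weight) to +1.0 N. That means about 2 N on the plate and 3.5 mm of travel, so I press 1.5 mm further.

Call:
send_rows:
  moves:
    - [0.8,0,0,0]
    - [0.7,0,0,0]
    - [0,0,0,0]
    - [0,0,0,0]
    - [0,0,0,0]
    - [0,0,0,0]
    - [0,0,0,0]
    - [0,0,0,0]

```text
time: 20.82
tool_pos: [506.3, -243.0, 116.2]
tcp_rot: [2.062, 1.571, -1.065]
contact_force: [-0.8, 0.5, 2.0]
grip_width: 24.4
```

```bash
python3 - <<'E'
from h import *
F=[];Z=[]
for k in range(12):
    c=capture('scene') ; o=get_obs();F.append(o['contact_force']);Z.append(o['tool_pos'])
print(np.mean(F,0),np.mean(Z,0),o['time'],o['grip_width'])
snap('scene','s5.png');a=cv2.imread('pics/s5.png')
u,v=w2px('s5',(506,-242,60)).astype(int)
cv2.imwrite('pics/c6.png',cv2.resize(a[v-45:v+45,u-45:u+45],None,fx=6,fy=6,interpolation=2))
E
```

```text
[-0.44514151  0.45364677  1.59792824] [ 506.30558062 -243.04431491  116.22788339] 21.425 23.51389256143602
```

View pics/c6.png

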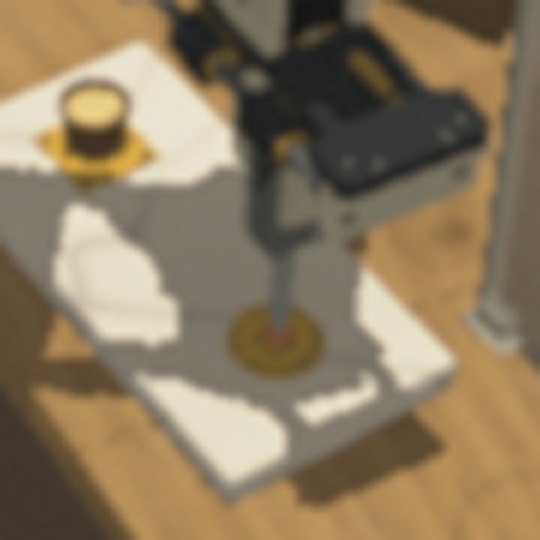

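The foot is at (279,336) on the plate, whose centre is at (277,340), so it is centred. The cup has not moved. The plate force is about 2.6 N, so the travel is about 5 mm. I hand in.

```bash
python3 -c "
from plant import close_job
print(close_job())"
```

```text
the job is handed in; nothing more can be done
None
```

I dropped the chocolate log in the reject box. I then drew the thermometer out of its block, and it is held with its foot pressed on the round plate. I handed the job in at about 21.5 s; the hand-in gives no verdict.

- **Log:** a picture taken after I let go shows it lying in the box.
- **Thermometer:**
  - The tool points straight down, the grip is 24 mm wide, and the last picture shows the stem upright.
  - In that picture the foot is centred on the plate to within about 2 mm.
  - The force on the plate is about 2.6 N, after adding back the probe's weight.
  - The foot's travel comes to about 5.6 mm from that force and about 4.8 mm from the tool height. Both are inside the 2.5 to 8 mm range.
- **Other things:** the cup looked unmoved in the last picture. The robot's path stayed clear of the bell, jar and brush, but I did not check them again at the end.

One disagreement: the two cameras first put the handle up to about 12 mm apart in y. I settled this by overlaying its outline on both images before gripping, and no other check failed.

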